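# Seat the printing block and clear the bed

## Robot

A 6-joint arm with a two-finger parallel gripper is mounted at the origin on the work surface. World frame = base frame: x ahead of the robot, y to its left, z up, the work surface at z = 0. Lengths are in m, angles in rad, forces in N, time in s.
With the tool pointing down it reaches from about 0.35 to 0.775 m from the base axis. Payload 5.5 kg.
Tool frame: the origin (TCP) lies on the centre line of the jaws, within the pads' length; the fingertips stand 11 mm ahead of it and the grasp point (between the pads) lies 8 mm behind it; z points along the fingers, y is the line along which they close (so a half turn about z gives the same grasp; the last joint's range is limited). The gripper opens to 85 mm and grips with 20 to 120 N. Pads are 22 mm wide; open, the fingers measure 114 mm over their backs; the gripper's body (76 mm by 85 mm) begins 54 mm behind the grasp point. The pads swing forward as they close: fully open they stand 13 mm farther back than shut.
Start: joints at [1.172, 0.313, 0.046, 1.304, 0, 1.431], TCP at [0.147, 0.556, 0.242] pointing down, gripper open.
Joint ranges: [-2.76, 2.76], [-0.86, 1.69], [-1.03, 1.26], [-2.2, 2.34], [-1.47, 1.5], [-3.14, 3.14]. Speed limits (rad/s): [2.57, 2.57, 3.14, 3.14, 3.14, 3.14].

## Interface

Orientations are given as a unit quaternion [w, x, y, z].
In Python, from workcell import env, viewer, order, models gives the robot as it stands.
- The arm moves only by the tool drive_tool, never from a script. Its argument "series" is a list that holds one entry, the list of rows, each a list of 6 numbers: the shift along the tool's x, y, z each as a share of 120 mm, from -1 to 1, then the turn, a rotation vector about the tool's x, y, z each as a share of 180 degrees, from -1 to 1. A call has 1 to 20 rows; each row shifts and turns the commanded pose from where the row before left it, along the tool's axes as they then stand; what a row does not reach is not made up. A row lasts 1/8 s, in which the tool goes at most 62.5 mm and 10.7 degrees, less where a joint would pass 70% of its speed; a pose out of reach is approached as far as the arm can. A call with a number of a shift or a turn outside -1 to 1 is refused whole. A call with a gripper value outside its range is refused whole. "jaw" is the opening, from -1 (shut) to 1 (fully open), set as the call begins (left out, the last holds). The fingers move at their own pace and stop on an object; "grip_force" is the grip in N (left out, the last holds). Time passes only in rows, so rows that do not move let the fingers close. It gives the time, the measured TCP pose, the force, the opening and the grip force at its end, in the units of the state.
- env.get_state(): the state, without advancing time (a new reading comes with each control period).
- viewer.read_camera(name): name is "scene" or "top" or "wrist"; returns the picture (384x512x3 uint8, red, green, blue); there is no depth.
- viewer.camera_info(name): a dict with "intrinsics" (3x3 intrinsics, pixels), "D" ([k1, k2, p1, p2, k3] as OpenCV has them; the pictures are not rectified), "R" (3x3) and "t" (3): a world point X has camera coordinates R X + t; the wrist camera has in their place "T_tool_cam" (4x4, takes a point from camera to tool coordinates, whose origin is the TCP and whose axes are the flange's). Camera axes: x right, y down, z forward; pixel columns grow to the right and rows downward; lengths in m; the calibration is good to about 2 mm. A picture is of the moment at which its call begins: read the wrist's pose just before it. camera_info takes no time and is no camera call.
- order.hand_in(): hands the job in; it is judged then, once.
Trained networks look in the newest picture that a camera, given by its name, has taken for a name from the list of things; names that differ only in an ending like _2 or _b are one class to them, and where a whole thing is asked for, a point or a joint stands for the part that bears it (a point fixed in the world has none). Each returns a list of dicts, best first, with "score" (0 to 1); they miss things now and then, are a little off and sometimes report something else, mostly with a low value. They report only what shows in the picture. A call takes as long as a camera call. They do not tell look-alikes from the thing itself.
- models.silhouettes(label, camera): "region" (384x512 bool, what is visible of it) and "location" ([column, row] in pixels, amid what is visible of it).
The state is a dict: "clock": time; "joint_pos": joint angles; "qvel": joint speeds; "tau": joint torques, N m; "tcp_pos": TCP position; "orientation": TCP orientation; "wrist_force": force on the tool from outside, world axes, zero at the start; "ft_torque": the same for the moment, N m; "finger_gap": finger opening in m; "grip_force": force on a finger pad.
Only numpy, scipy, OpenCV 4.12 (cv2) and the standard library are available. Lean on these libraries where they do the work, as an engineer would, in place of code of your own. Each camera call takes 0.05 s, during which the arm holds its last target. There are 200 camera calls.

## Task

Press the larger wooden printing block fully home in the recess of the sloping bed, flush with the bed's face. Then, with the wooden scraper block, wipe the three loose brass slips down the slope and off its lower edge into the tray, without touching the slips with the gripper. Stand the scraper upright back on the desk, off the bed, with the block still flush and the other things on the desk left where they are.

Things in the scene. Friction and masses are not known exactly. Their poses are not given: they have to be found in the camera images.
- face: Flat aluminium face of the sloping printing bed, fixed to the desk. Origin: centre of the recess mouth, 58 above the desk. z: the face's normal, 24 degrees from vertical, leaning to the robot; x straight up the slope, y across it. The face runs from x -75 (lower edge, 27 above the desk) to +150 (upper edge, 119 high), y -95 to +95. (All sizes in mm.)
- recess (a point): Centre of the recess floor, axes as the face's. The recess is 48 (x) by 68 (y) and 18 deep, its mouth chamfered 2. A sprung steel ball in the middle of each end wall (y -34 and +34, 9 below the face) stands 3.5 into it and grips the block, which must be pressed in with about 6 to 12 N.
- tray (a point): Middle of the floor of the open tray along the foot of the bed, 4 above the desk. x level, pointing in under the slope; y across, as the face's y; z up. Inside it is 76 (x) by 190 (y), its walls reach 22 above the desk; the face's lower edge overhangs it at x +29 from here.
- block: The printing block: the larger of the two wooden blocks with a grey carved face, 44 (x) by 64 (y) by 18 thick, foot edges rounded 2, grey face up. Origin: centre of the underside; z up through the grey face. Either way round fits the recess (64 side along the face's y); pressed home it is flush with the face.
- scraper: Wooden scraper block standing on the desk: foot 30 (x) by 130 (y) by 26 high, on it a dark upright grip 20 (x) by 46 (y), from 26 to 67 high. Origin: centre of the underside, z up through the grip.
- slip_a: Loose brass spacing slip lying flat on the upper part of the face, 12 (x) by 28 (y) by 7 thick; the right (-y) one of three in a rough row across the face, about 68 up the slope from the recess centre, all within 58 of the face's x axis. Origin: centre of the underside, axes as the face's.
- slip_b: Loose brass spacing slip lying flat on the upper part of the face, 12 (x) by 28 (y) by 7 thick; the middle one of three in a rough row across the face, about 68 up the slope from the recess centre, all within 58 of the face's x axis. Origin: centre of the underside, axes as the face's.
- slip_c: Loose brass spacing slip lying flat on the upper part of the face, 12 (x) by 28 (y) by 7 thick; the left (+y) one of three in a rough row across the face, about 68 up the slope from the recess centre, all within 58 of the face's x axis. Origin: centre of the underside, axes as the face's.
- small_block: The smaller wooden block with a grey face, 40 x 40 x 18: too small for the recess, a bystander. Origin: centre of the underside.
- eraser: White eraser with a paper sleeve, 55 x 22 x 12, bystander.
- marker_a: Marker pen lying on the desk, 141 x 15 x 14, bystander.
- marker_b: Another marker pen, 141 x 15 x 14, bystander.
- ink_jar: Jar of ink, diameter 50, height 55, bystander.
- tape: Roll of paper tape lying flat, outer diameter 84, height 19, bystander.
Not all that is in view belongs to the job. What is shaped like the scraper but red is not meant.

How it is judged:
By the outcome, as a careful person would: the job done as asked, in the order asked, and still so for the second after the job is handed in, with the robot touching nothing.
It also fails if it takes over 72 s, if anything falls off the work surface, if the arm or the gripper's body presses on something with over 40 N, if the wrist force passes 120 N, or if a joint passes its speed limit or range.

## Working session

There is one attempt and no reset: what is moved stays moved. The work goes in short steps, Python scripts to look and compute and a tool call to move; the robot and the scene stay as the last step left them, time stands still between calls to the robot, and variables do not carry over. Pictures are saved under pics/ and viewed, at most 12 in all, crops included, and the job is handed in when it is done.

Besides the shell and the picture viewer there is one more tool, called after ">>>" as name(argument=value, ...) on one line, values as JSON. drive_tool: Moves the arm, as the interface text tells. Its arguments: {"type":"object","properties":{"series":{"type":"array"},"jaw":{"type":"number"},"grip_force":{"type":"number"}},"required":["series"]}

```bash
mkdir -p pics; ls
python3 - <<'E'
from workcell import env, viewer, order, models
import cv2, numpy as np
print(env.get_state())
for c in ["scene","top","wrist"]:
    im=viewer.read_camera(c); cv2.imwrite(f"pics/{c}0.png",im[:,:,::-1])
    print(c,viewer.camera_info(c))
a=cv2.imread("pics/scene0.png");b=cv2.imread("pics/top0.png")
cv2.imwrite("pics/s0.png",cv2.resize(a,(800,600),interpolation=cv2.INTER_CUBIC));cv2.imwrite("pics/t0.png",cv2.resize(b,(800,600),interpolation=cv2.INTER_CUBIC))
for c in ["scene","top"]:
    for l in ["face","block","scraper","slip_a","small_block","tray","recess"]:
        try:
            for d in models.silhouettes(l,c): print(c,l,round(d["score"],2),np.round(d["location"],1),d["region"].sum())
        except Exception as e: print(c,l,e)
E
```

```text
pics
{'clock': 0.0, 'joint_pos': array([1.17238840e+00, 3.14022501e-01, 4.49595011e-02, 1.30360620e+00,
       1.96338979e-05, 1.43121922e+00]), 'qvel': array([ 0.00062594, -0.00241725, -0.00110224, -0.00020539, -0.00133775,
        0.00060257]), 'tau': array([-9.73244059e-04, -4.80634725e+01,  2.98527986e+01,  1.94771856e-02,
       -9.81827611e-05, -1.55390291e-05]), 'tcp_pos': array([0.14696584, 0.55538168, 0.24138832]), 'orientation': array([-2.58331007e-04,  1.29054416e-01,  9.91637071e-01, -9.00150407e-04]), 'wrist_force': array([-0.6439622 ,  0.02094388,  0.44528772]), 'ft_torque': array([-0.00280017,  0.04014573,  0.01549946]), 'grip_force': 0.0, 'finger_gap': 0.08547237718121321}
scene {'intrinsics': array([[462.32911951,   0.        , 261.33260052],
       [  0.        , 462.32911951, 190.09690931],
       [  0.        ,   0.        ,   1.        ]]), 'D': array([-0.15034253,  0.        ,  0.        ,  0.        ,  0.        ]), 'R': array([[-0.11062508,  0.99375984, -0.01426435],
       [ 0.83180397,  0.08472213, -0.54856569],
       [-0.54393405, -0.07255027, -0.83598577]
[... 1063 characters left out ...]
 0.00000000e+00,  0.00000000e+00,
         1.00000000e+00]])}
scene face 0.87 [269.1 224.5] 3938
scene block 0.69 [378.5 201. ] 335
scene scraper 0.91 [181.8 238.7] 784
scene scraper 0.85 [152.4 194.9] 681
scene scraper 0.62 [269.  224.3] 4069
scene slip_a 0.63 [278.8 231. ] 43
scene slip_a 0.56 [261.6 228.6] 53
scene slip_a 0.55 [251.8 224.1] 49
scene slip_a 0.2 [153.4 195. ] 628
scene small_block 0.71 [361.7 262. ] 255
scene tray 0.94 [271.4 217.5] 5649
top face 0.77 [247.9 174.1] 3581
top block 0.81 [165.3 207.2] 248
top scraper 0.82 [314.9 156.8] 256
top scraper 0.63 [346.9 198.1] 270
top scraper 0.33 [345.9 156.4] 74
top small_block 0.47 [176.3 156.7] 101
top tray 0.8 [246.9 180.7] 4686
```

View pics/s0.png

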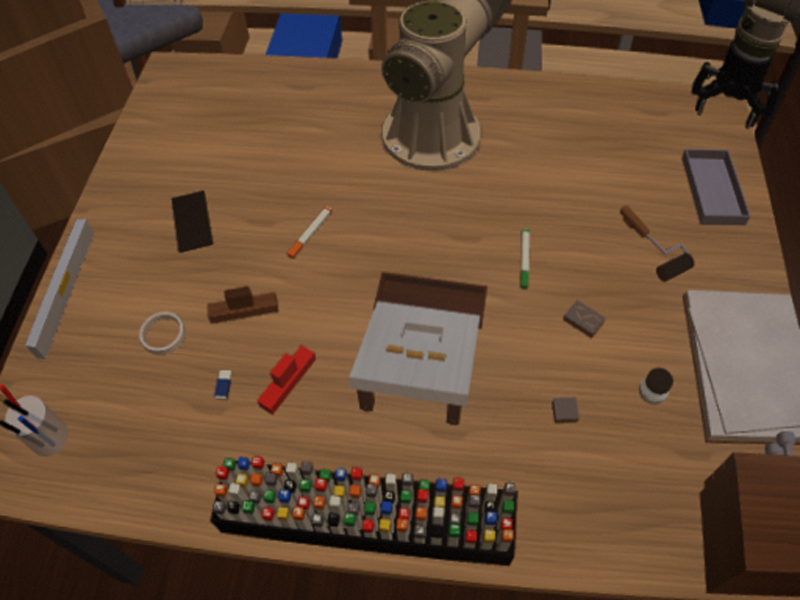

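View pics/t0.png

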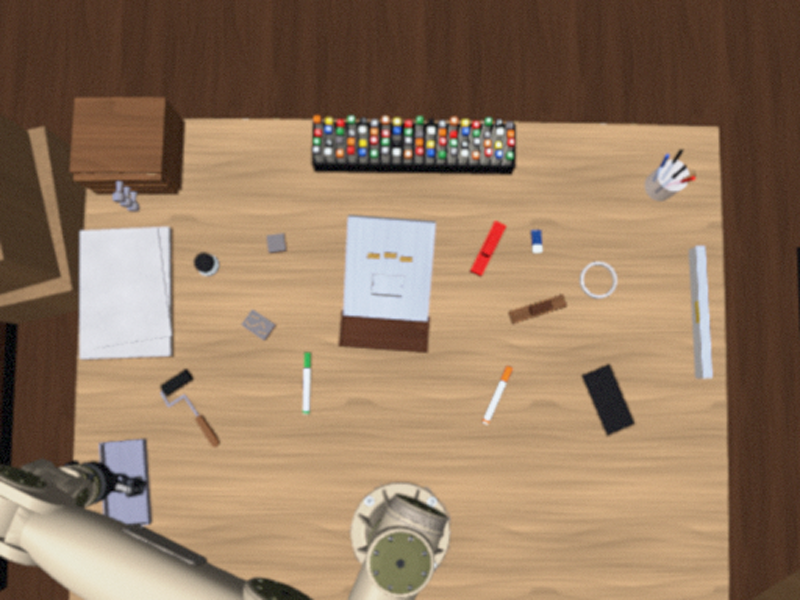

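The brown scraper is at scene (152,195), with the red look-alike at (182,239). There are two grey blocks: the larger at scene (378,201) and the smaller at (362,262). The bed is in the middle, with its lower edge towards the robot.

```bash
cat > h.py <<'E'
from workcell import env, viewer, order, models
import cv2, numpy as np
from scipy.spatial.transform import Rotation as Ro
from scipy.optimize import minimize
def q2R(q): return Ro.from_quat([q[1],q[2],q[3],q[0]]).as_matrix()
def cam(name,st=None):
    i=viewer.camera_info(name)
    if name=="wrist":
        st=st or env.get_state(); T=np.eye(4);T[:3,:3]=q2R(st["orientation"]);T[:3,3]=st["tcp_pos"]
        M=np.linalg.inv(T@i["T_tool_cam"]); return i["intrinsics"],i["D"],M[:3,:3],M[:3,3]
    return i["intrinsics"],i["D"],i["R"],i["t"]
def proj(c,P): return cv2.projectPoints(np.asarray(P,float).reshape(-1,1,3),cv2.Rodrigues(c[2])[0],c[3],c[0],c[1])[0].reshape(-1,2)
def ray(c,uv):
    p=cv2.undistortPoints(np.asarray(uv,float).reshape(-1,1,2),c[0],c[1]).reshape(-1,2)
    d=np.c_[p,np.ones(len(p))]@c[2]; return -c[2].T@c[3],d
def onplane(c,uv,n,d0):
    o,d=ray(c,uv); s=(d0-o@n)/(d@n); return o+s[:,None]*d
def box(lx,ly,z0,z1): return np.array([[a*lx/2,b*ly/2,z] for a in(-1,1) for b in(-1,1) for z in(z0,z1)])/1000
SC=[box(30,130,0,26),box(20,46,26,67)]
BL=[box(44,64,0,18)]
SM=[box(40,40,0,18)]
FA=[np.array([[x,y,0] for x in(-75,150) for y in(-95,95)])/1000]
TH=np.radians(24)
Rtilt=np.array([[np.cos(TH),0,-np.sin(TH)],[0,1,0],[np.sin(TH),0,np.cos(TH)]])
def pose(p,tilt=None):
    c,s=np.cos(p[2]),np.sin(p[2]); R=np.array([[c,-s,0],[s,c,0],[0,0,1]])
    return (R@Rtilt,np.array([p[0],p[1],.058])) if tilt else (R,np.array([p[0],p[1],0]))
K=8
def render(c,parts,R,t):
    m=np.zeros((384*2,512*2),np.uint8)
    for P in parts:
        uv=proj(c,P@R.T+t)
        h=cv2.convexHull(np.round((uv*2+.5)*16).astype(np.int32)); cv2.fillConvexPoly(m,h,1,shift=4)
    return cv2.resize(m.astype(np.float32),(512,384),interpolation=cv2.INTER_AREA)
def fit(obs,parts,p0,tilt=None):
    "obs: list of (cam,mask)"
    def cost(p):
        R,t=pose(p,tilt); v=0
        for c,m in obs:
            r=render(c,parts,R,t); v+=1-np.minimum(r,m).sum()/np.maximum(r,m).sum()
        return v/len(obs)
    best=None
    for y in ([p0[2]] if tilt else p0[2]+np.array([-.4,-.2,0,.2,.4])):
        s=np.array([[p0[0],p0[1],y]]*4); s[1,0]+=.012; s[2,1]+=.012; s[3,2]+=.15
        r=minimize(cost,s[0],method="Nelder-Mead",options=dict(initial_simplex=s,xatol=1e-4,fatol=1e-5,maxiter=200))
        if best is None or r.fun<best.fun: best=r
    return best.x,best.fun
def sil(label,camn,near,rmax=25):
    for d in models.silhouettes(label,camn):
        if np.hypot(*(np.array(d["location"])-near))<rmax: return d["region"].astype(np.float32),d["score"],np.array(d["location"])
    return None
E
cat > a.py <<'E'
from h import *
cs,ct=cam("scene"),cam("top"); z=np.array([0,0,1.])
for c in("scene","top"): viewer.read_camera(c)
def go(lbl,ns,nt,parts,tilt=None,h=0,yaw=0):
    a,b=sil(lbl,"scene",ns),sil(lbl,"top",nt)
    obs=[(c,m[0]) for c,m in((cs,a),(ct,b)) if m]
    p0=onplane(ct if nt is not None else cs,[nt],z,h)[0]
    for o in ([obs,obs[:1],obs[1:]] if len(obs)>1 else [obs]):
        x,f=fit(o,parts,np.array([p0[0],p0[1],yaw]),tilt); print(lbl,np.round(x,4),round(f,3))
go("face",(269,224),(248,174),FA,True,.07)
go("block",(378.5,201),(165,207),BL,None,.01,.6)
go("small_block",(361.7,262),(176,157),SM,None,.01)
go("scraper",(152,195),(347,198),SC,None,.03,.3)
print("slips",[np.round(onplane(cs,[d["location"]],z,.09)[0],3) for d in models.silhouettes("slip_a","scene")[:3]])
for n,uv in (("tape",(599,280)),("jar",(205,263)),("mkgreen1",(307,352)),("mkg2",(305,413)),("mko1",(508,368)),("mko2",(486,423)),("red1",(500,223)),("red2",(476,274)),("er",(537,241))):
    print(n,np.round(onplane(ct,[np.array(uv)*.64],z,.01)[0],3))
E
python3 a.py
python3 - <<'E'
import cv2,numpy as np
a=cv2.imread('pics/scene0.png')
c1=cv2.resize(a[170:280,335:445],(400,400),interpolation=cv2.INTER_CUBIC);c2=cv2.resize(a[165:275,115:225],(400,400),interpolation=cv2.INTER_CUBIC)
cv2.imwrite('pics/crop1.png',np.hstack([c1,c2]))
E
```

```text
face [ 0.5534  0.0371 -0.0667] 0.104
face [ 0.563   0.0346 -0.0618] 0.119
face [ 0.5527  0.0386 -0.0703] 0.062
block [ 0.4639  0.3281 -0.5111] 0.22
small_block [0.6507 0.2934 0.0224] 0.155
small_block [0.6478 0.2938 0.0618] 0.113
small_block [0.6519 0.2936 0.023 ] 0.122
scraper [ 0.5064 -0.3052  0.3157] 0.118
scraper [ 0.5031 -0.3082  0.2709] 0.127
scraper [ 0.507  -0.305   0.3235] 0.075
slips [array([ 0.598, -0.004,  0.09 ]), array([0.622, 0.029, 0.09 ])]
tape [ 0.575 -0.451  0.01 ]
jar [0.604 0.456 0.01 ]
mkgreen1 [0.402 0.216 0.01 ]
mkg2 [0.265 0.218 0.01 ]
mko1 [ 0.371 -0.24   0.01 ]
mko2 [ 0.247 -0.19   0.01 ]
red1 [ 0.704 -0.222  0.01 ]
red2 [ 0.585 -0.167  0.01 ]
er [ 0.663 -0.308  0.01 ]
```

View pics/crop1.png

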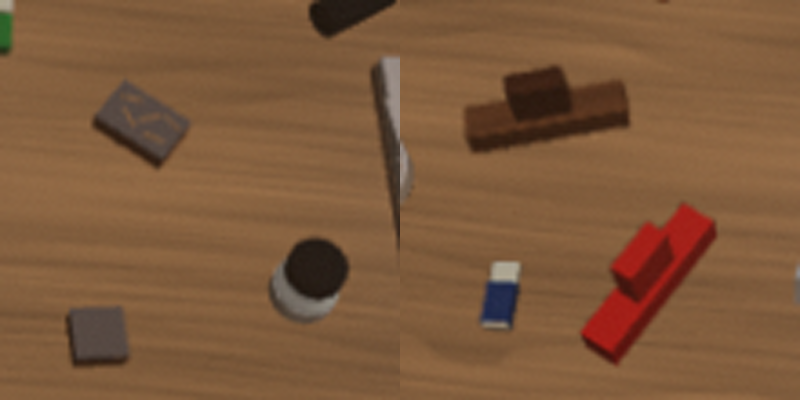

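Confirmed: the larger carved block is at scene (378,201), and the brown, non-red scraper is at (152,195). I'll move over the block for a close look.

```bash
cat >> h.py <<'E'
def down(yaw):  # tool pointing down, tool y at world yaw
    y=np.array([np.cos(yaw),np.sin(yaw),0]); zt=np.array([0,0,-1.]); return np.c_[np.cross(y,zt),y,zt]
def plan(p,R,st=None,R0=None):
    st=st or env.get_state(); A=q2R(st["orientation"]) if R0 is None else R0
    t=A.T@(np.asarray(p)-st["tcp_pos"]); rv=Ro.from_matrix(A.T@R).as_rotvec()
    print("shift share",np.round(t/.12,3),"mm",np.round(np.linalg.norm(t)*1e3,1),"| turn share",np.round(rv/np.pi,4),"| shift share after turn",np.round(R.T@(np.asarray(p)-st["tcp_pos"])/.12,3))
E
python3 -c "
from h import *
plan([.464,.328,.16],down(2.6))"
```

```text
shift share [-3.038 -1.16   0.686] mm 398.9 | turn share [ 0.    0.   -0.41] | shift share after turn [ 0.266 -3.241  0.686]
```

>>> drive_tool(series=[[[-0.38, -0.145, 0.0858, 0, 0, 0], [-0.38, -0.145, 0.0858, 0, 0, 0], [-0.38, -0.145, 0.0858, 0, 0, 0], [-0.38, -0.145, 0.0858, 0, 0, 0], [-0.38, -0.145, 0.0858, 0, 0, 0], [-0.38, -0.145, 0.0858, 0, 0, 0], [-0.38, -0.145, 0.0858, 0, 0, 0], [-0.38, -0.145, 0.0858, 0, 0, 0], [0, 0, 0, 0, 0, -0.051], [0, 0, 0, 0, 0, -0.051], [0, 0, 0, 0, 0, -0.051], [0, 0, 0, 0, 0, -0.051], [0, 0, 0, 0, 0, -0.051], [0, 0, 0, 0, 0, -0.051], [0, 0, 0, 0, 0, -0.051], [0, 0, 0, 0, 0, -0.053], [0, 0, 0, 0, 0, 0]]], jaw=1, grip_force=30)

```text
clock: 3.52
tcp_pos: [0.4642, 0.328, 0.16]
orientation: [0.0, -0.491, 0.871, 0.0]
wrist_force: [0.4, 0.1, -0.9]
finger_gap: 0.0855
grip_force: 0.0
```

```bash
cat > b.py <<'E'
from h import *
st=env.get_state(); im=viewer.read_camera("wrist"); cv2.imwrite("pics/w1.png",im[:,:,::-1])
print(st["tcp_pos"],np.round(st["wrist_force"],2))
cw=cam("wrist",st)
for d in models.silhouettes("block","wrist"):
    m=d["region"].astype(np.float32); print(d["score"],d["location"],m.sum())
    if d["score"]>.4:
        p0=onplane(cw,[d["location"]],np.array([0,0,1.]),.009)[0]
        x,f=fit([(cw,m)],BL,np.array([p0[0],p0[1],-.55])); print(np.round(x,4),f)
        print(np.round(proj(cw,(BL[0]@pose(x)[0].T+pose(x)[1])),0).tolist())
E
python3 b.py
```

```text
[0.46423017 0.32798551 0.1599719 ] [ 0.44  0.08 -0.87]
0.84 [256.3, 175.3] 3375.0
[ 0.4612  0.3289 -0.579 ] 0.03172183036804199
[[280.0, 141.0], [281.0, 144.0], [276.0, 205.0], [277.0, 211.0], [233.0, 140.0], [232.0, 142.0], [232.0, 204.0], [231.0, 210.0]]
```

View pics/w1.png

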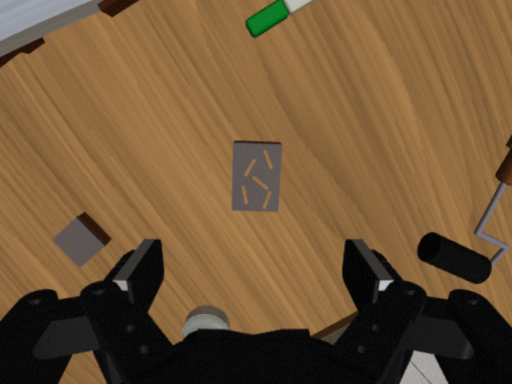

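The wrist picture shows the carved block at (256,175), squared up between the open fingers. The small block is at (82,240), clear of the fingers. I'll descend and grip the block's upper part.

```bash
python3 -c "
from h import *
plan([.4612,.3289,.017],down(2.5626))"
```

```text
shift share [0.007 0.026 1.191] mm 143.0 | turn share [-0.      0.0001  0.011 ] | shift share after turn [0.007 0.025 1.191]
```

>>> drive_tool(series=[[[0.007, 0.025, 0.25, 0, 0, 0.011], [0, 0, 0.3, 0, 0, 0], [0, 0, 0.3, 0, 0, 0], [0, 0, 0.2, 0, 0, 0], [0, 0, 0.1, 0, 0, 0], [0, 0, 0.041, 0, 0, 0], [0, 0, 0, 0, 0, 0]]])

```text
clock: 4.5
tcp_pos: [0.4616, 0.329, 0.0175]
orientation: [0.0, -0.477, 0.879, 0.0]
wrist_force: [-0.1, 0.5, 0.9]
finger_gap: 0.0853
grip_force: 0.0
```

>>> drive_tool(series=[[[0, 0, 0, 0, 0, 0], [0, 0, 0, 0, 0, 0], [0, 0, 0, 0, 0, 0], [0, 0, 0, 0, 0, 0], [0, 0, 0, 0, 0, 0], [0, 0, 0, 0, 0, 0]]], jaw=-1, grip_force=35)

```text
clock: 5.25
tcp_pos: [0.4617, 0.3291, 0.0179]
orientation: [0.001, -0.477, 0.879, 0.0]
wrist_force: [-0.7, -1.1, 5.8]
finger_gap: 0.0428
grip_force: 36.4
```

>>> drive_tool(series=[[[0, 0, -0.1, 0, 0, 0], [0, 0, -0.3, 0, 0, 0], [0, 0, -0.4, 0, 0, 0], [0, 0, -0.4, 0, 0, 0], [0, 0, -0.4, 0, 0, 0], [0, 0, 0, 0, 0, 0]]])

```text
clock: 6.0
tcp_pos: [0.4633, 0.3299, 0.214]
orientation: [0.004, -0.477, 0.879, -0.0]
wrist_force: [0.5, -0.2, -1.7]
finger_gap: 0.0428
grip_force: 36.0
```

```bash
cat >> h.py <<'E'
def faceRt(f):
    R,t=pose(f,True); return R,t
def toolF(f,s=-1): # tool y = s*face x
    R,_=faceRt(f); return np.c_[s*R[:,1],s*R[:,0],-R[:,2]]
def facept(f,x,y,z): R,t=faceRt(f); return t+R@np.array([x,y,z])/1000
E
python3 -c "
from h import *
f=[.5534,.0371,-.0667]
plan(facept(f,0,0,120),toolF(f)); print(facept(f,0,0,120))"
```

```text
shift share [ 1.839 -1.602  0.379] mm 296.2 | turn share [ 0.1285 -0.032  -0.1601] | shift share after turn [ 2.385 -0.304  0.558]
[0.50470013 0.04035311 0.16762545]
```

>>> drive_tool(series=[[[0.23, -0.2, 0, 0, 0, 0], [0.23, -0.2, 0, 0, 0, 0], [0.23, -0.2, 0, 0, 0, 0], [0.23, -0.2, 0, 0, 0, 0], [0.23, -0.2, 0, 0, 0, 0], [0.23, -0.2, 0.1, 0, 0, 0], [0.23, -0.2, 0.13, 0, 0, 0], [0.229, -0.202, 0.149, 0, 0, 0], [0, 0, 0, 0.032, -0.008, -0.04], [0, 0, 0, 0.032, -0.008, -0.04], [0, 0, 0, 0.032, -0.008, -0.04], [0, 0, 0, 0.0325, -0.008, -0.04], [0, 0, 0, 0, 0, 0], [0, 0, 0, 0, 0, 0]]])

```text
clock: 7.75
tcp_pos: [0.5026, 0.0389, 0.1638]
orientation: [0.138, -0.668, 0.716, -0.15]
wrist_force: [0.0, -0.4, -0.4]
finger_gap: 0.0427
grip_force: 36.1
```

```bash
cat > c.py <<'E'
from h import *
import sys
st=env.get_state(); im=viewer.read_camera("wrist"); cv2.imwrite("pics/w2.png",cv2.resize(im,(800,600))[:,:,::-1])
print(st["tcp_pos"],st["orientation"],np.round(st["wrist_force"],2))
cw=cam("wrist",st); f=[.5534,.0371,-.0667]
for x,y in((-24,-34),(-24,34),(24,34),(24,-34),(-75,-95),(-75,95),(150,95),(150,-95)): print((x,y),np.round(proj(cw,[facept(f,x,y,0)])[0]*800/512,0))
for l in("slip_a","block","face"):
    for d in models.silhouettes(l,"wrist"): print(l,d["score"],d["location"],d["region"].sum())
E
python3 c.py
```

```text
[0.50256112 0.03887376 0.16376749] [ 0.13783353 -0.6681271   0.71558004 -0.15017757] [ 0.01 -0.41 -0.45]
(-24, -34) [433. 232.]
(-24, 34) [430. 352.]
(24, 34) [345. 353.]
(24, -34) [341. 232.]
(-75, -95) [537. 110.]
(-75, 95) [512. 445.]
(150, 95) [144. 444.]
(150, -95) [ 92. 116.]
slip_a 0.96 [170.3, 146.1] 572
slip_a 0.78 [168.5, 187.2] 591
slip_a 0.64 [178.6, 225.3] 491
block 0.57 [254.6, 240.5] 11898
face 0.95 [190.7, 140.4] 41811
```

View pics/w2.png

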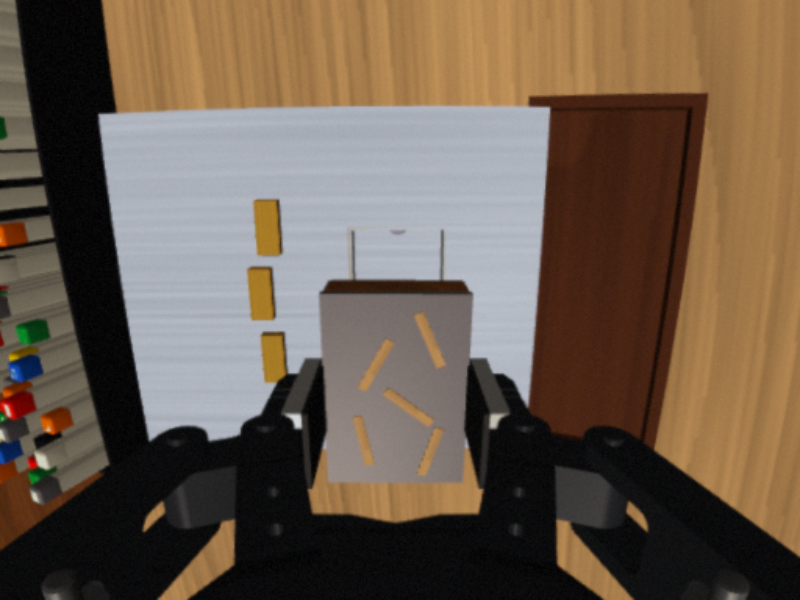

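The wrist picture (800×600) shows the block held squarely. The recess mouth runs from columns 347 to 445 with its -y edge at row 229, and the face corners are at (101,113) and (549,106). I'll fit the face pose to these edges.

```bash
cat > d.py <<'E'
from h import *
from scipy.optimize import least_squares
im=cv2.imread("pics/w2.png"); g=cv2.resize(im,(512,384),interpolation=cv2.INTER_AREA).astype(float).mean(2)
st=env.get_state(); cw=cam("wrist",st)
print("r164-170",g[164:171,215:295].mean(0).astype(int).tolist())
print("c230-240",g[130:160,230:240].mean(1).astype(int).tolist(), "c270-278",g[130:160,270:278].mean(1).astype(int).tolist())
# edge samples: face outline by steepest gradient
def colstep(r,a,b): s=np.abs(np.diff(g[r-1:r+2,a:b].mean(0))); k=s.argmax(); w=s[max(k-1,0):k+2]; return a+ (np.arange(max(k-1,0),max(k-1,0)+len(w))*w).sum()/w.sum()+.5
def rowstep(c,a,b): s=np.abs(np.diff(g[a:b,c-1:c+2].mean(1))); k=s.argmax(); w=s[max(k-1,0):k+2]; return a+ (np.arange(max(k-1,0),max(k-1,0)+len(w))*w).sum()/w.sum()+.5
O=[]
for r in range(85,270,15): O.append(((colstep(r,60,100),r),0,150))
for r in range(80,220,15): O.append(((colstep(r,335,360),r),0,-75))
for c in range(80,340,20): O.append(((c,rowstep(c,58,85)),1,-95))
def res(p,full=False):
    f=p; R,t=faceRt(f)
    uv=np.array([o[0] for o in O]); P=(onplane(cw,uv,R[:,2],R[:,2]@t)-t)@R*1000
    return np.array([P[i,o[1]]-o[2] for i,o in enumerate(O)])
r=least_squares(res,[.553,.037,-.067],loss="soft_l1",x_scale=[.01,.01,.1]); f=r.x
print("f",np.round(f,4)); print(np.round(res(f),1).tolist())
R,t=faceRt(f)
q=np.array([[347,250],[445,250],[354,250],[441,250],[400,229],[400,232]])*.64
print("recess pts",np.round((onplane(cw,q,R[:,2],R[:,2]@t)-t)@R*1000,1).tolist())
for d in models.silhouettes("slip_a","wrist"): print("slip",np.round((onplane(cw,[d["location"]],R[:,2],R[:,2]@t+.0035)-t)@R*1000,1))
E
python3 d.py
```

```text
r164-170 [181, 181, 181, 181, 182, 181, 180, 175, 164, 153, 124, 105, 151, 177, 183, 183, 184, 184, 183, 183, 184, 184, 184, 184, 184, 184, 184, 184, 184, 184, 184, 184, 184, 184, 184, 184, 184, 184, 183, 184, 185, 184, 184, 184, 184, 184, 185, 185, 185, 184, 185, 185, 184, 184, 184, 185, 185, 185, 185, 184, 185, 185, 185, 185, 185, 182, 156, 117, 121, 162, 180, 184, 185, 185, 185, 186, 186, 185, 185, 185]
c230-240 [181, 178, 178, 179, 179, 180, 182, 181, 181, 179, 179, 181, 182, 181, 181, 178, 179, 181, 182, 182, 181, 180, 179, 180, 181, 181, 183, 186, 185, 183] c270-278 [180, 179, 179, 180, 181, 182, 184, 183, 183, 182, 182, 184, 183, 182, 182, 185, 186, 184, 183, 184, 183, 182, 183, 184, 183, 182, 184, 187, 187, 185]
f [ 0.5486  0.0361 -0.0633]
[1.2, 1.2, 1.1, 1.1, 1.2, 0.8, 0.9, 1.1, 0.8, 0.9, 0.9, 1.1, 1.0, -0.6, -0.6, -0.6, -0.6, -0.7, -0.8, -0.9, -1.0, -0.7, -0.9, 0.2, 0.2, 0.3, 0.2, -0.0, 0.1, -0.1, -0.1, -0.0, -0.0, -0.2, -0.2, -0.3]
recess pts [[26.2, -23.3, -0.0], [-25.1, -23.1, -0.0], [22.6, -23.3, -0.0], [-23.0, -23.1, -0.0], [-1.5, -34.2, -0.0], [-1.5, -32.7, -0.0]]
slip [[ 67.1 -35.5   3.5]]
slip [[71.1 -1.4  3.5]]
slip [[65.1 32.6  3.5]]
```

```bash
cat > e.py <<'E'
from h import *
i=viewer.camera_info("wrist"); T=np.linalg.inv(i["T_tool_cam"]); ct=(i["intrinsics"],i["D"],T[:3,:3],T[:3,3])
for z in(-.002,0,.002): print(z,np.round(onplane(ct,np.array([[320,293],[472,293],[463,482],[328,482]])*.64,np.array([0,0,1.]),z)*1000,1).tolist())
f=[.5488,.0361,-.0633]; st=env.get_state()
plan(facept(f,0,0,30),toolF(f))
A=q2R(st["orientation"]);R,t=faceRt(f);print("tcp in face",np.round(R.T@(st["tcp_pos"]-t)*1000,1))
E
python3 e.py
```

```text
-0.002 [[32.9, -21.5, -2.0], [32.9, 21.5, -2.0], [-30.9, 21.8, -2.0], [-30.9, -22.0, -2.0]]
0 [[32.3, -21.9, 0.0], [32.3, 21.8, 0.0], [-32.5, 22.1, 0.0], [-32.5, -22.4, 0.0]]
0.002 [[31.8, -22.2, 2.0], [31.8, 22.2, 2.0], [-34.0, 22.5, 2.0], [-34.0, -22.7, 2.0]]
shift share [-0.004  0.005  0.711] mm 85.3 | turn share [ 0.0024 -0.0017 -0.0008] | shift share after turn [-0.     0.011  0.711]
tcp in face [ 1.300e+00 -1.000e-01  1.153e+02]
```

>>> drive_tool(series=[[[0, 0.011, 0.2, 0.0024, -0.0017, -0.0008], [0, 0, 0.25, 0, 0, 0], [0, 0, 0.2, 0, 0, 0], [0, 0, 0.1, 0, 0, 0], [0, 0, 0, 0, 0, 0], [0, 0, 0, 0, 0, 0]]])

```text
clock: 8.75
tcp_pos: [0.5378, 0.0367, 0.0814]
orientation: [0.143, -0.67, 0.713, -0.152]
wrist_force: [0.5, 0.1, -2.1]
finger_gap: 0.043
grip_force: 36.1
```

```bash
cat > g.py <<'E'
from h import *
f=[.5488,.0361,-.0633]; st=env.get_state()
plan(facept(f,0,0,20),toolF(f))
R,t=faceRt(f);print("tcp in face",np.round(R.T@(st["tcp_pos"]-t)*1000,1),"F face",np.round(R.T@st["wrist_force"],1),"clk",st["clock"])
E
python3 g.py
```

```text
shift share [-0.001 -0.004  0.049] mm 5.9 | turn share [-0.0003  0.0001  0.0002] | shift share after turn [-0.001 -0.004  0.049]
tcp in face [-0.5 -0.1 25.9] F face [-0.4  0.1 -2.1] clk 8.75
```

>>> drive_tool(series=[[[0, -0.004, 0.03, 0, 0, 0], [0, 0, 0.03, 0, 0, 0], [0, 0, 0.02, 0, 0, 0], [0, 0, 0.02, 0, 0, 0], [0, 0, 0, 0, 0, 0]]])

```text
clock: 9.38
tcp_pos: [0.5426, 0.0364, 0.0697]
orientation: [0.142, -0.67, 0.713, -0.152]
wrist_force: [-0.3, -0.9, -1.0]
finger_gap: 0.0428
grip_force: 36.1
```

```bash
python3 g.py
```

```text
shift share [-0.001 -0.007 -0.057] mm 6.8 | turn share [0.     0.0001 0.0002] | shift share after turn [-0.001 -0.007 -0.057]
tcp in face [-0.9 -0.1 13.2] F face [-0.6 -0.9 -0.8] clk 9.375
```

>>> drive_tool(series=[[[0, -0.004, 0.01, 0, 0, 0], [0, 0, 0.006, 0, 0, 0], [0, 0, 0, 0, 0, 0]]])

```text
clock: 9.75
tcp_pos: [0.5439, 0.0363, 0.0686]
orientation: [0.142, -0.67, 0.713, -0.152]
wrist_force: [-3.5, 1.2, 3.0]
finger_gap: 0.0431
grip_force: 36.7
```

```bash
python3 g.py
```

```text
shift share [-0.001 -0.002 -0.07 ] mm 8.3 | turn share [-0.0001  0.0001  0.0002] | shift share after turn [-0.001 -0.002 -0.07 ]
tcp in face [-0.2 -0.1 11.7] F face [-2.1  0.9  4.2] clk 9.75
```

>>> drive_tool(series=[[[0, 0, 0, 0, 0, 0], [0, 0, 0, 0, 0, 0], [0, 0, 0, 0, 0, 0], [0, 0, -0.1, 0, 0, 0], [0, 0, -0.2, 0, 0, 0], [0, 0, -0.3, 0, 0, 0], [0, 0, -0.3, 0, 0, 0], [0, 0, 0, 0, 0, 0]]], jaw=0.4)

```text
clock: 10.75
tcp_pos: [0.5012, 0.039, 0.1709]
orientation: [0.144, -0.669, 0.712, -0.154]
wrist_force: [0.1, 0.2, 0.8]
finger_gap: 0.0598
grip_force: 0.0
```

```bash
python3 g.py
python3 - <<'E'
from h import *
im=viewer.read_camera("wrist"); cv2.imwrite("pics/w3.png",cv2.resize(im,(800,600),interpolation=cv2.INTER_CUBIC)[:,:,::-1])
E
```

```text
shift share [-0.001  0.026  0.854] mm 102.6 | turn share [-0.0021  0.      0.0003] | shift share after turn [-0.001  0.02   0.855]
tcp in face [ 2.400e+00 -1.000e-01  1.225e+02] F face [0.4 0.2 0.7] clk 10.75
```

View pics/w3.png

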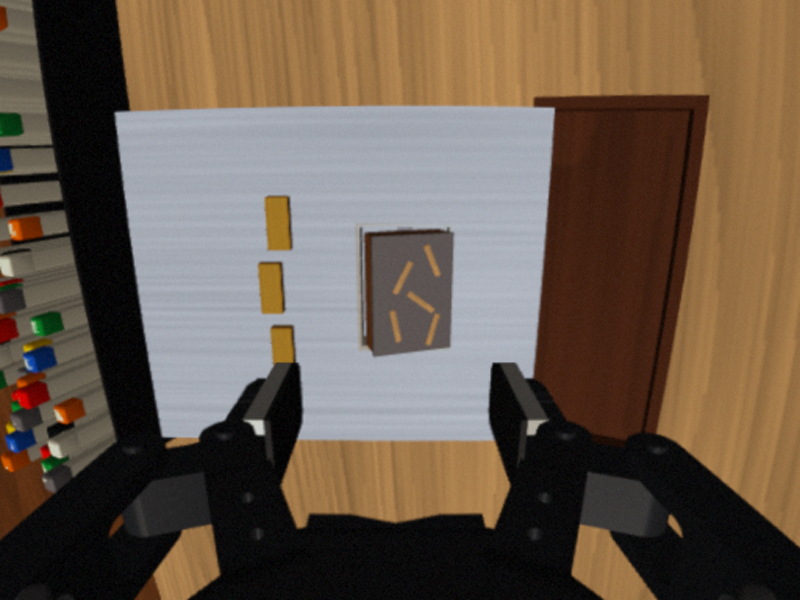

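The block sits level in the mouth of the recess at about (410,292). All three slips are undisturbed. I'll close the jaws and press with the fingertips.

>>> drive_tool(series=[[[0, 0.02, 0.1, -0.0021, 0, 0], [0, 0, 0.15, 0, 0, 0], [0, 0, 0.2, 0, 0, 0], [0, 0, 0.2, 0, 0, 0], [0, 0, 0.1, 0, 0, 0], [0, 0, 0, 0, 0, 0], [0, 0, 0, 0, 0, 0]]], jaw=-1)

```text
clock: 11.68
tcp_pos: [0.5339, 0.0369, 0.0837]
orientation: [0.14, -0.67, 0.713, -0.149]
wrist_force: [-0.8, 0.1, 0.0]
finger_gap: -0.0003
grip_force: 0.0
```

>>> drive_tool(series=[[[0, 0, 0.03, 0, 0, 0], [0, 0, 0.03, 0, 0, 0], [0, 0, 0.02, 0, 0, 0], [0, 0, 0.02, 0, 0, 0], [0, 0, 0, 0, 0, 0]]])

```text
clock: 12.3
tcp_pos: [0.5398, 0.0365, 0.0737]
orientation: [0.141, -0.67, 0.713, -0.15]
wrist_force: [0.8, -1.0, 2.5]
finger_gap: 0.0002
grip_force: 1.5
```

```bash
python3 g.py
```

```text
shift share [-0.002 -0.015 -0.017] mm 2.7 | turn share [0.0012 0.     0.0002] | shift share after turn [-0.002 -0.015 -0.016]
tcp in face [-1.8 -0.2 18. ] F face [ 1.8 -1.   1.9] clk 12.3
```

>>> drive_tool(series=[[[0, 0, 0.015, 0, 0, 0], [0, 0, 0.015, 0, 0, 0], [0, 0, 0, 0, 0, 0]]])

```text
clock: 12.68
tcp_pos: [0.5396, 0.0366, 0.0687]
orientation: [0.14, -0.67, 0.714, -0.149]
wrist_force: [-0.4, 0.3, 1.0]
finger_gap: -0.0001
grip_force: 0.4
```

>>> drive_tool(series=[[[0, 0, 0.015, 0, 0, 0], [0, 0, 0.01, 0, 0, 0], [0, 0, 0, 0, 0, 0]]])

```text
clock: 13.05
tcp_pos: [0.5404, 0.0365, 0.0671]
orientation: [0.14, -0.67, 0.713, -0.149]
wrist_force: [-11.2, -0.5, 17.3]
finger_gap: -0.0
grip_force: 10.2
```

```bash
python3 g.py
```

```text
shift share [-0.001 -0.033 -0.069] mm 9.2 | turn share [ 0.0023 -0.      0.0003] | shift share after turn [-0.001 -0.033 -0.069]
tcp in face [-4.  -0.1 11.7] F face [-3.2 -1.2 20.3] clk 13.05
```

>>> drive_tool(series=[[[0, 0, 0.006, 0, 0, 0], [0, 0, 0, 0, 0, 0], [0, 0, -0.1, 0, 0, 0], [0, 0, -0.2, 0, 0, 0], [0, 0, -0.3, 0, 0, 0], [0, 0, -0.2, 0, 0, 0], [0, 0, 0, 0, 0, 0], [0, 0, 0, 0, 0, 0]]])

```text
clock: 14.05
tcp_pos: [0.5028, 0.0388, 0.1529]
orientation: [0.14, -0.67, 0.714, -0.149]
wrist_force: [-0.0, 0.2, -0.2]
finger_gap: -0.0
grip_force: 0.0
```

```bash
python3 g.py
python3 - <<'E'
from h import *
st=env.get_state();im=viewer.read_camera("wrist"); cv2.imwrite("pics/w4.png",cv2.resize(im[110:270,120:340],(800,582),interpolation=cv2.INTER_CUBIC)[:,:,::-1])
f=[.5488,.0361,-.0633];c=cam("wrist",st)
for z in (0,2): print([np.round((proj(c,[facept(f,x,y,z)])[0]-[120,110])*800/220).tolist() for x,y in((-22,-32),(-22,32),(22,32),(22,-32))])
E
```

```text
shift share [-0.001 -0.035  0.712] mm 85.5 | turn share [0.0024 0.0001 0.0002] | shift share after turn [-0.001 -0.029  0.712]
tcp in face [ -3.5  -0.2 105.4] F face [-0.1  0.2 -0.1] clk 14.05
[[566.0, 148.0], [560.0, 424.0], [369.0, 425.0], [361.0, 148.0]]
[[567.0, 149.0], [561.0, 428.0], [368.0, 428.0], [360.0, 149.0]]
```

View pics/w4.png

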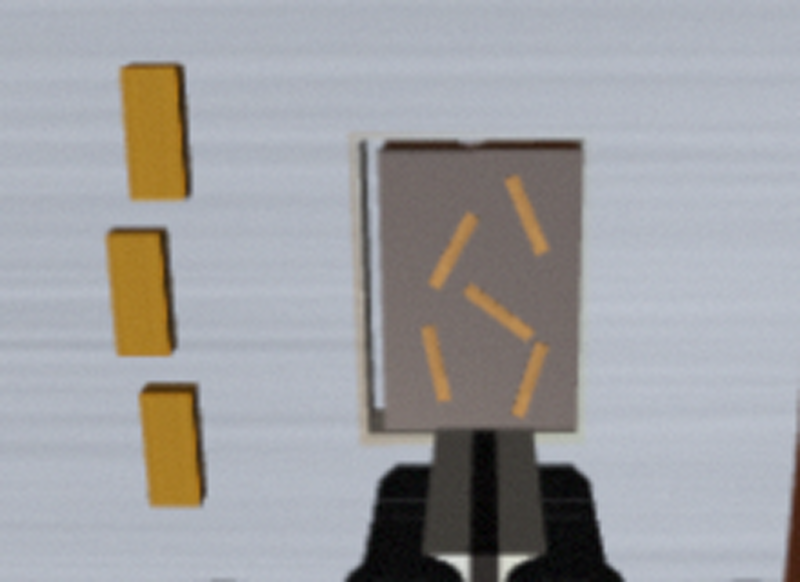

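>>> drive_tool(series=[[[0, 0.2, 0.1, 0.0024, 0, 0], [0, 0.19, 0.2, 0, 0, 0], [0, 0, 0.25, 0, 0, 0], [0, 0, 0.17, 0, 0, 0], [0, 0, 0.03, 0, 0, 0], [0, 0, 0.01, 0, 0, 0], [0, 0, 0.01, 0, 0, 0], [0, 0, 0, 0, 0, 0]]])

```text
clock: 15.1
tcp_pos: [0.4984, 0.0391, 0.0512]
orientation: [0.143, -0.67, 0.713, -0.152]
wrist_force: [-1.3, -0.2, 0.6]
finger_gap: -0.0003
grip_force: 0.0
```

```bash
python3 g.py
```

```text
shift share [-0.001 -0.407 -0.046] mm 49.2 | turn share [-0.0008  0.0001  0.0002] | shift share after turn [-0.001 -0.407 -0.047]
tcp in face [-48.9  -0.2  14.3] F face [-1.  -0.3  1.1] clk 15.1
```

>>> drive_tool(series=[[[0, 0, 0.012, 0, 0, 0], [0, 0, 0.01, 0, 0, 0], [0, 0, 0, 0, 0, 0]]])

```text
clock: 15.48
tcp_pos: [0.4993, 0.0391, 0.0488]
orientation: [0.143, -0.67, 0.713, -0.152]
wrist_force: [-3.8, 0.1, 8.2]
finger_gap: -0.0004
grip_force: 4.4
```

```bash
python3 g.py
```

```text
shift share [-0.001 -0.409 -0.068] mm 49.8 | turn share [-0.0007  0.      0.0003] | shift share after turn [-0.001 -0.409 -0.069]
tcp in face [-49.1  -0.2  11.7] F face [-0.1 -0.1  9. ] clk 15.475
```

>>> drive_tool(series=[[[0, 0, -0.1, 0, 0, 0], [-0.075, -0.2, 0, 0, 0, 0], [-0.075, -0.19, 0, 0, 0, 0], [0, 0, 0.06, 0, 0, 0], [0, 0, 0.04, 0, 0, 0], [0, 0, 0.012, 0, 0, 0], [0, 0, 0, 0, 0, 0]]])

```text
clock: 16.35
tcp_pos: [0.5416, 0.0544, 0.067]
orientation: [0.143, -0.67, 0.713, -0.152]
wrist_force: [-18.8, 0.9, 30.0]
finger_gap: -0.0002
grip_force: 17.2
```

```bash
python3 g.py
```

```text
shift share [ 0.148 -0.033 -0.07 ] mm 20.1 | turn share [-0.0003  0.      0.0003] | shift share after turn [ 0.148 -0.033 -0.07 ]
tcp in face [-4.  17.8 11.6] F face [-5.  -0.3 35.1] clk 16.35
```

>>> drive_tool(series=[[[0, 0, -0.06, 0, 0, 0], [0.15, 0, 0, 0, 0, 0], [0.15, 0, 0, 0, 0, 0], [0, 0, 0.04, 0, 0, 0], [0, 0, 0.02, 0, 0, 0], [0, 0, 0, 0, 0, 0]]])

```text
clock: 17.1
tcp_pos: [0.5393, 0.0176, 0.067]
orientation: [0.141, -0.669, 0.713, -0.153]
wrist_force: [-24.3, -3.7, 33.5]
finger_gap: 0.0001
grip_force: 20.2
```

```bash
python3 g.py
```

```text
shift share [-0.158 -0.033 -0.071] mm 21.2 | turn share [-0.     -0.0011  0.    ] | shift share after turn [-0.159 -0.033 -0.07 ]
tcp in face [ -3.9 -19.   11.6] F face [-8.3 -5.2 40.4] clk 17.1
```

The block is flush: both ends stop at 11.6, against 11.7 on the face beside it. Next is the scraper.

```bash
python3 -c "
from h import *
st=env.get_state(); A=q2R(st['orientation']); st['tcp_pos']=st['tcp_pos']-A[:,2]*.108
print(st['tcp_pos'])
plan([.5064,-.3052,.17],down(np.pi+.316),st)"
```

```text
[0.49547552 0.02076213 0.16564354]
shift share [ 2.705 -0.255  0.083] mm 326.2 | turn share [-0.1316 -0.0263 -0.1192] | shift share after turn [ 2.61   0.758 -0.036]
```

>>> drive_tool(series=[[[0, 0, -0.2, 0, 0, 0], [0, 0, -0.35, 0, 0, 0], [0, 0, -0.35, 0, 0, 0], [0, 0, 0, -0.033, -0.0066, -0.0298], [0, 0, 0, -0.033, -0.0066, -0.0298], [0, 0, 0, -0.033, -0.0066, -0.0298], [0, 0, 0, -0.0326, -0.0065, -0.0298], [0.373, 0.108, -0.005, 0, 0, 0], [0.373, 0.108, -0.005, 0, 0, 0], [0.373, 0.108, -0.005, 0, 0, 0], [0.373, 0.108, -0.005, 0, 0, 0], [0.373, 0.108, -0.005, 0, 0, 0], [0.373, 0.108, -0.005, 0, 0, 0], [0.373, 0.108, -0.005, 0, 0, 0], [0, 0, 0, 0, 0, 0], [0, 0, 0, 0, 0, 0]]], jaw=0.3)

```text
clock: 19.1
tcp_pos: [0.5086, -0.3039, 0.1665]
orientation: [-0.002, 0.81, -0.586, -0.002]
wrist_force: [0.3, 1.3, -0.0]
finger_gap: 0.0554
grip_force: 0.0
```

```bash
cat > s.py <<'E'
from h import *
st=env.get_state(); im=viewer.read_camera("wrist"); cv2.imwrite("pics/w5.png",im[:,:,::-1])
print(st["tcp_pos"],st["orientation"],np.round(st["joint_pos"],2))
cw=cam("wrist",st)
for d in models.silhouettes("scraper","wrist"):
    m=d["region"].astype(np.float32); print(d["score"],d["location"],m.sum(),im[d["region"]].mean(0).astype(int))
    if d["score"]>.5 and d["location"][0]>150:
        x,ff=fit([(cw,m)],SC,np.array([.5064,-.3052,.316])); print(np.round(x,4),ff); plan([x[0],x[1],.041],down(np.pi+x[2]),st)
E
python3 s.py
```

```text
[ 0.50858024 -0.30388155  0.16654159] [-0.00177769  0.81012957 -0.58624574 -0.0016915 ] [-0.68  0.38 -0.05  1.15  0.   -2.56]
0.73 [82.3, 240.8] 6204.0 [140   7   3]
0.57 [260.2, 172.1] 4536.0 [91 51 25]
[ 0.5043 -0.3061  0.3135] 0.018164098262786865
shift share [0.012 0.041 1.046] mm 125.6 | turn share [-0.0003  0.0015  0.0014] | shift share after turn [0.007 0.04  1.046]
```

View pics/w5.png

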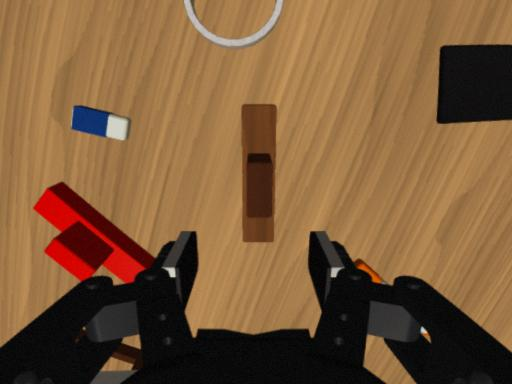

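The brown scraper is at (260,172) between the fingers, and the red one at (82,241) is clear to the side. I'll grasp it.

>>> drive_tool(series=[[[0.012, 0.041, 0.1, -0.0003, 0.0015, 0.0014], [0, 0, 0.25, 0, 0, 0], [0, 0, 0.3, 0, 0, 0], [0, 0, 0.25, 0, 0, 0], [0, 0, 0.1, 0, 0, 0], [0, 0, 0.045, 0, 0, 0], [0, 0, 0, 0, 0, 0]]])

```text
clock: 20.08
tcp_pos: [0.5055, -0.308, 0.043]
orientation: [0.0, 0.809, -0.588, 0.002]
wrist_force: [-0.2, -0.2, 0.5]
finger_gap: 0.0556
grip_force: 0.0
```

>>> drive_tool(series=[[[0, 0, 0, 0, 0, 0], [0, 0, 0, 0, 0, 0], [0, 0, 0, 0, 0, 0], [0, 0, 0, 0, 0, 0], [0, 0, 0, 0, 0, 0], [0, 0, 0, 0, 0, 0]]], jaw=-1, grip_force=70)

```text
clock: 20.82
tcp_pos: [0.5057, -0.3084, 0.0434]
orientation: [0.0, 0.809, -0.588, 0.002]
wrist_force: [-1.2, 0.5, 5.2]
finger_gap: 0.0191
grip_force: 69.3
```

```bash
python3 -c "
from h import *
st=env.get_state();print(st['tcp_pos'],st['orientation'],st['wrist_force'],st['finger_gap'],st['joint_pos'])
f=[.5488,.0361,-.0633]
st['tcp_pos'][2]+=.15
plan(facept(f,112,0,95),toolF(f),st);print(facept(f,112,0,95))"
```

```text
[ 0.50568494 -0.30838354  0.04338211] [ 2.61103944e-04  8.08887678e-01 -5.87959114e-01  2.17613919e-03] [-1.19295273  0.48331286  5.22759158] 0.019112387243156274 [-6.82959342e-01  4.73058525e-01 -2.28081890e-01  8.65281668e-01
 -2.84681908e-04 -2.56748222e+00]
shift share [-2.424 -1.721  0.02 ] mm 356.8 | turn share [0.1308 0.0241 0.1185] | shift share after turn [-2.888 -0.636  0.311]
[0.61234958 0.03207193 0.19034132]
```

>>> drive_tool(series=[[[0, 0, -0.1, 0, 0, 0], [0, 0, -0.25, 0, 0, 0], [0, 0, -0.35, 0, 0, 0], [0, 0, -0.35, 0, 0, 0], [0, 0, -0.2, 0, 0, 0], [-0.3, -0.213, 0, 0, 0, 0], [-0.3, -0.213, 0, 0, 0, 0], [-0.3, -0.213, 0, 0, 0, 0], [-0.3, -0.213, 0, 0, 0, 0], [-0.3, -0.213, 0, 0, 0, 0], [-0.3, -0.213, 0, 0, 0, 0], [-0.3, -0.213, 0, 0, 0, 0], [-0.3, -0.213, 0, 0, 0, 0], [0, 0, 0, 0.0327, 0.006, 0.0296], [0, 0, 0, 0.0327, 0.006, 0.0296], [0, 0, 0, 0.0327, 0.006, 0.0296], [0, 0, 0, 0.0327, 0.006, 0.0296], [0, 0, 0, 0, 0, 0], [0, 0, 0, 0, 0, 0]]])

```text
clock: 23.2
tcp_pos: [0.611, 0.0293, 0.1927]
orientation: [0.142, -0.67, 0.713, -0.15]
wrist_force: [0.4, 0.8, -2.3]
finger_gap: 0.0192
grip_force: 69.4
```

```bash
cat > k.py <<'E'
from h import *
import sys
f=[.5488,.0361,-.0633]; st=env.get_state(); tgt=[float(a) for a in sys.argv[1:4]]
plan(facept(f,*tgt),toolF(f),st)
R,t=faceRt(f);print("tcp in face",np.round(R.T@(st["tcp_pos"]-t)*1000,1),"F face",np.round(R.T@st["wrist_force"],1),"M",np.round(R.T@st["ft_torque"],2),"clk",st["clock"])
if len(sys.argv)>4:
    im=viewer.read_camera("wrist"); cv2.imwrite(f"pics/{sys.argv[4]}.png",im[:,:,::-1]); cw=cam("wrist",st)
    for d in models.silhouettes("slip_a","wrist"): print("slip",round(d["score"],2),np.round((onplane(cw,[d["location"]],R[:,2],R[:,2]@t+.0035)-t)@R*1000,1))
E
python3 k.py 110 -4 50 w6
```

```text
shift share [0.01  0.015 0.397] mm 47.7 | turn share [0.0007 0.0004 0.0004] | shift share after turn [0.01  0.016 0.397]
tcp in face [111.9  -2.8  97.7] F face [-0.7  0.8 -2.3] M [-0.03  0.52 -0.04] clk 23.2
slip 0.96 [[70.8 -0.9  3.5]]
slip 0.93 [[63.  32.   3.5]]
slip 0.68 [[ 64.7 -34.8   3.5]]
slip 0.43 [[ 25.  -40.6   3.5]]
```

View pics/w6.png

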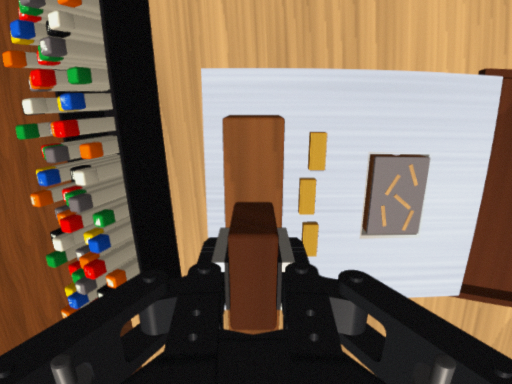

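The scraper at (253,160) is held parallel to and upslope of the slips at (312,150), (307,197) and (311,240). The block is still seated. I'll lower onto the face.

>>> drive_tool(series=[[[0.01, 0.016, 0.15, 0.0007, 0.0004, 0.0004], [0, 0, 0.15, 0, 0, 0], [0, 0, 0.097, 0, 0, 0], [0, 0, 0, 0, 0, 0], [0, 0, 0.02, 0, 0, 0], [0, 0, 0.015, 0, 0, 0], [0, 0, 0, 0, 0, 0]]])

```text
clock: 24.18
tcp_pos: [0.6298, 0.027, 0.1442]
orientation: [0.143, -0.669, 0.714, -0.152]
wrist_force: [0.3, -0.2, -2.6]
finger_gap: 0.0195
grip_force: 69.5
```

```bash
python3 k.py 110 -4 44
```

```text
shift share [ 0.001 -0.005  0.014] mm 1.8 | turn share [-0.0003 -0.     -0.0005] | shift share after turn [ 0.001 -0.005  0.014]
tcp in face [109.4  -3.9  45.7] F face [-0.7 -0.2 -2.5] M [0.03 0.59 0.02] clk 24.175
```

>>> drive_tool(series=[[[0, 0, 0.01, 0, 0, 0], [0, 0, 0.008, 0, 0, 0], [0, 0, 0, 0, 0, 0]]])

```text
clock: 24.55
tcp_pos: [0.6304, 0.0271, 0.1428]
orientation: [0.143, -0.669, 0.714, -0.152]
wrist_force: [-5.3, 1.2, 4.8]
finger_gap: 0.0194
grip_force: 70.7
```

```bash
python3 k.py 110 -4 44
```

```text
shift share [ 0.002 -0.005  0.001] mm 0.7 | turn share [-0.0004 -0.     -0.0004] | shift share after turn [ 0.002 -0.005  0.001]
tcp in face [109.4  -3.8  44.1] F face [-3.   0.8  6.6] M [-0.13  0.97 -0.04] clk 24.55
```

>>> drive_tool(series=[[[0, 0, -0.007, 0, 0, 0], [0, 0.03, 0, 0, 0, 0], [0, 0.06, 0, 0, 0, 0], [0, 0.06, 0, 0, 0, 0], [0, 0.06, 0, 0, 0, 0], [0, 0.06, 0, 0, 0, 0], [0, 0.06, 0, 0, 0, 0], [0, 0.06, 0, 0, 0, 0], [0, 0.03, 0, 0, 0, 0], [0, 0, 0, 0, 0, 0]]])

```text
clock: 25.8
tcp_pos: [0.5837, 0.0301, 0.122]
orientation: [0.142, -0.669, 0.714, -0.151]
wrist_force: [-3.0, -0.5, 4.5]
finger_gap: 0.019
grip_force: 70.5
```

```bash
python3 k.py -72 -4 45 w7
```

```text
shift share [ 0.003  1.085 -0.007] mm 130.2 | turn share [ 0.     -0.     -0.0005] | shift share after turn [ 1.000e-03  1.085e+00 -7.000e-03]
tcp in face [58.2 -3.8 44.1] F face [-0.9 -0.6  5.3] M [-0.28  0.5   0.1 ] clk 25.8
slip 0.87 [[35.6 -6.3  3.5]]
slip 0.71 [[ 35.1 -35.4   3.5]]
```

>>> drive_tool(series=[[[0, 0, -0.008, 0, 0, 0], [0, 0.03, 0, 0, 0, 0], [0, 0.06, 0, 0, 0, 0], [0, 0.06, 0, 0, 0, 0], [0, 0.06, 0, 0, 0, 0], [0, 0.06, 0, 0, 0, 0], [0, 0.06, 0, 0, 0, 0], [0, 0.06, 0, 0, 0, 0], [0, 0.06, 0, 0, 0, 0], [0, 0.06, 0, 0, 0, 0], [0, 0, 0, 0, 0, 0]]])

```text
clock: 27.28
tcp_pos: [0.5271, 0.0337, 0.0975]
orientation: [0.142, -0.669, 0.714, -0.151]
wrist_force: [-0.5, -1.2, -2.0]
finger_gap: 0.0192
grip_force: 69.4
```

```bash
python3 k.py -72 -4 45 w8
```

```text
shift share [ 0.003  0.57  -0.001] mm 68.4 | turn share [ 0.0002 -0.     -0.0005] | shift share after turn [ 0.002  0.57  -0.001]
tcp in face [-3.6 -3.7 44.8] F face [-1.2 -1.2 -1.6] M [-0.01  0.55 -0.01] clk 27.275
slip 0.95 [[-29.5  -5.5   3.5]]
slip 0.84 [[-27.5 -36.6   3.5]]
slip 0.21 [[ 52.  -42.9   3.5]]
```

>>> drive_tool(series=[[[0, 0.03, 0, 0, 0, 0], [0, 0.06, 0, 0, 0, 0], [0, 0.06, 0, 0, 0, 0], [0, 0.06, 0, 0, 0, 0], [0, 0.06, 0, 0, 0, 0], [0, 0.06, 0, 0, 0, 0], [0, 0.06, 0, 0, 0, 0], [0, 0.06, 0, 0, 0, 0], [0, 0.06, 0, 0, 0, 0], [0, 0.06, 0, 0, 0, 0], [0, 0, 0, 0, 0, 0], [0, 0, 0, 0, 0, 0]]])

```text
clock: 28.88
tcp_pos: [0.4662, 0.0376, 0.0705]
orientation: [0.143, -0.669, 0.714, -0.152]
wrist_force: [0.3, 0.0, -2.2]
finger_gap: 0.019
grip_force: 69.4
```

```bash
python3 k.py -72 -4 45 w9
```

```text
shift share [ 0.002  0.014 -0.   ] mm 1.7 | turn share [-0.0004 -0.     -0.0005] | shift share after turn [ 0.002  0.014 -0.   ]
tcp in face [-70.3  -3.7  45. ] F face [-0.6  0.  -2.1] M [ 0.    0.57 -0.05] clk 28.875
slip 0.86 [[-89.1 -40.    3.5]]
slip 0.69 [[-90.3  -8.8   3.5]]
slip 0.61 [[ 25.8 -42.7   3.5]]
```

View pics/w9.png

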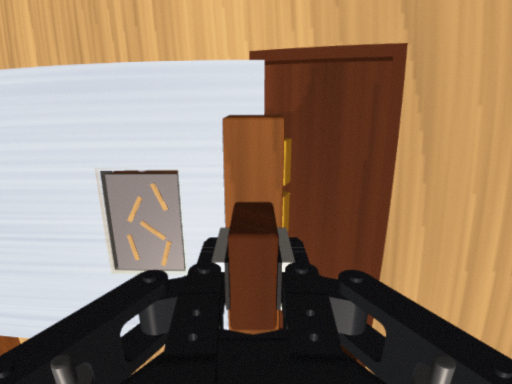

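>>> drive_tool(series=[[[0, 0.04, 0, 0, 0, 0], [0, 0.04, 0, 0, 0, 0], [0, 0, 0, 0, 0, 0], [0, 0, -0.15, 0, 0, 0], [0, 0, -0.35, 0, 0, 0], [0, 0, -0.35, 0, 0, 0], [0, 0, 0, 0, 0, 0], [0, 0, 0, 0, 0, 0]]])

```text
clock: 29.98
tcp_pos: [0.4156, 0.0409, 0.1591]
orientation: [0.143, -0.669, 0.714, -0.152]
wrist_force: [0.6, -0.5, -2.6]
finger_gap: 0.0189
grip_force: 69.8
```

```bash
python3 k.py -72 -4 45 w10
python3 - <<'E'
from h import *
ims=[]
for n in("scene","top"):
    im=viewer.read_camera(n); cv2.imwrite(f"pics/{n}2.png",im[:,:,::-1])
    for d in models.silhouettes("slip_a",n): print(n,round(d["score"],2),d["location"],np.round(onplane(cam(n),[d["location"]],np.array([0,0,1.]),.008)[0],3))
a=cv2.imread("pics/w10.png"); b=cv2.imread("pics/top2.png")[120:240,180:300]; c=cv2.imread("pics/scene2.png")[150:290,210:340]
cv2.imwrite("pics/m1.png",np.hstack([cv2.resize(a,(400,300)),cv2.resize(b,(400,300))]) )
st=env.get_state(); x=np.array([.5043,-.3061]); 
f=[.5488,.0361,-.0633];cw=cam("wrist",st)
R,t=faceRt(f); ex=np.array([np.cos(f[2]),np.sin(f[2]),0]); ey=np.array([-np.sin(f[2]),np.cos(f[2]),0])
low=facept(f,-75,0,0); tr=low-ex*.029; tr[2]=.004
for d in models.silhouettes("slip_a","wrist"):
    p=onplane(cw,[d["location"]],np.array([0,0,1.]),.0075)[0]-tr; print("tray xy",round(d["score"],2),np.round([p@ex*1e3,p@ey*1e3],1))
E
```

```text
shift share [ 0.003 -0.071  0.846] mm 101.9 | turn share [-0.0003 -0.     -0.0005] | shift share after turn [ 0.003 -0.072  0.846]
tcp in face [-80.6  -3.7 146.6] F face [-0.5 -0.5 -2.7] M [ 0.01  0.61 -0.  ] clk 29.975
slip 0.32 [[ 47.9 -22.1   3.5]]
tray xy 0.32 [221.4  -3.4]
```

View pics/m1.png

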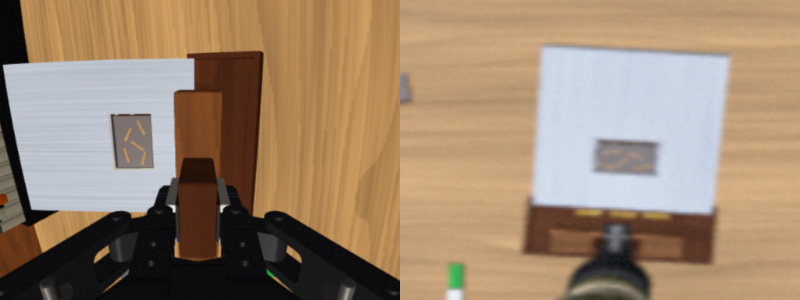

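All three slips now lie in the tray just off the lower edge, at about (588,212), (622,214) and (655,216) in the right half. The face is clear and the block is in place. I'll return the scraper to its spot.

```bash
python3 -c "
from h import *
plan([.5057,-.3084,.16],down(np.pi+.3135))"
```

```text
shift share [ 2.856 -0.866  0.368] mm 360.8 | turn share [-0.1313 -0.0249 -0.1187] | shift share after turn [ 3.001  0.18  -0.013]
```

>>> drive_tool(series=[[[0, 0, 0, -0.0328, -0.0062, -0.0297], [0, 0, 0, -0.0328, -0.0062, -0.0297], [0, 0, 0, -0.0328, -0.0062, -0.0297], [0, 0, 0, -0.0329, -0.0063, -0.0296], [0.375, 0.0225, -0.0016, 0, 0, 0], [0.375, 0.0225, -0.0016, 0, 0, 0], [0.375, 0.0225, -0.0016, 0, 0, 0], [0.375, 0.0225, -0.0016, 0, 0, 0], [0.375, 0.0225, -0.0016, 0, 0, 0], [0.375, 0.0225, -0.0016, 0, 0, 0], [0.375, 0.0225, -0.0016, 0, 0, 0], [0.375, 0.0225, -0.0016, 0, 0, 0], [0, 0, 0, 0, 0, 0], [0, 0, 0, 0, 0, 0]]])

```text
clock: 32.08
tcp_pos: [0.5057, -0.3079, 0.1603]
orientation: [-0.001, 0.809, -0.588, -0.0]
wrist_force: [-0.4, -0.2, -3.2]
finger_gap: 0.019
grip_force: 69.7
```

```bash
python3 -c "
from h import *
st=env.get_state();print(st['tcp_pos'])
plan([.5057,-.3084,.046],down(np.pi+.3135))"
```

```text
[ 0.50567934 -0.30791129  0.16029189]
shift share [0.005 0.002 0.952] mm 114.3 | turn share [-0.0003  0.0003 -0.0001] | shift share after turn [0.004 0.001 0.952]
```

>>> drive_tool(series=[[[0.005, 0.002, 0.1, -0.0003, 0.0003, 0], [0, 0, 0.25, 0, 0, 0], [0, 0, 0.3, 0, 0, 0], [0, 0, 0.2, 0, 0, 0], [0, 0, 0.08, 0, 0, 0], [0, 0, 0.02, 0, 0, 0], [0, 0, 0, 0, 0, 0], [0, 0, 0, 0, 0, 0]]])

```text
clock: 33.08
tcp_pos: [0.5069, -0.3095, 0.0484]
orientation: [0.0, 0.809, -0.588, 0.002]
wrist_force: [-0.0, -0.7, -2.2]
finger_gap: 0.0193
grip_force: 69.7
```

>>> drive_tool(series=[[[0, 0, 0.012, 0, 0, 0], [0, 0, 0.008, 0, 0, 0], [0, 0, 0, 0, 0, 0]]])

```text
clock: 33.45
tcp_pos: [0.506, -0.309, 0.0448]
orientation: [0.0, 0.809, -0.588, 0.001]
wrist_force: [-0.3, -0.2, -2.6]
finger_gap: 0.0191
grip_force: 69.7
```

>>> drive_tool(series=[[[0, 0, 0.008, 0, 0, 0], [0, 0, 0.008, 0, 0, 0], [0, 0, 0, 0, 0, 0]]])

```text
clock: 33.83
tcp_pos: [0.5062, -0.309, 0.0434]
orientation: [0.0, 0.809, -0.588, 0.001]
wrist_force: [-1.1, 2.0, 3.8]
finger_gap: 0.0192
grip_force: 70.5
```

>>> drive_tool(series=[[[0, 0, 0, 0, 0, 0], [0, 0, 0, 0, 0, 0], [0, 0, 0, 0, 0, 0], [0, 0, -0.1, 0, 0, 0], [0, 0, -0.25, 0, 0, 0], [0, 0, -0.35, 0, 0, 0], [0, 0, -0.35, 0, 0, 0], [0, 0, -0.3, 0, 0, 0], [0, 0, 0, 0, 0, 0], [0, 0, 0, 0, 0, 0]]], jaw=0.2)

```text
clock: 35.08
tcp_pos: [0.5058, -0.3087, 0.205]
orientation: [0.0, 0.809, -0.588, 0.001]
wrist_force: [-0.4, 0.6, -1.1]
finger_gap: 0.0514
grip_force: 0.0
```

```bash
python3 s.py
python3 - <<'E'
from h import *
L=[]
for n in("scene","top"):
    im=viewer.read_camera(n); cv2.imwrite(f"pics/{n}3.png",im[:,:,::-1])
    for l in("slip_a","block","scraper"):
        for d in models.silhouettes(l,n): print(n,l,round(d["score"],2),d["location"])
a=cv2.imread("pics/scene3.png"); b=cv2.imread("pics/top3.png")
cv2.imwrite("pics/m2.png",np.hstack([cv2.resize(a[165:285,215:320],(400,457),interpolation=cv2.INTER_CUBIC),cv2.resize(b[130:235,205:297],(400,457),interpolation=cv2.INTER_CUBIC)]))
E
```

```text
[ 0.50578399 -0.30868776  0.20500419] [ 2.35962475e-04  8.08807996e-01 -5.88071748e-01  1.09019374e-03] [-0.68  0.36  0.02  1.23 -0.   -2.57]
0.88 [99.9, 232.0] 4824.0 [148   8   4]
0.81 [250.0, 167.0] 3635.0 [96 55 27]
[ 0.5058 -0.307   0.3128] 0.032098233699798584
shift share [-0.016 -0.004  1.367] mm 164.0 | turn share [-0.0003 -0.0006  0.0002] | shift share after turn [-0.014 -0.005  1.367]
scene slip_a 0.58 [100.3, 206.1]
scene block 0.73 [272.4, 209.0]
scene scraper 0.81 [180.4, 237.0]
scene scraper 0.66 [152.8, 193.3]
top slip_a 0.16 [177.4, 156.1]
top block 0.63 [248.1, 180.7]
top scraper 0.66 [312.0, 156.0]
top scraper 0.5 [335.0, 199.5]
```

View pics/m2.png

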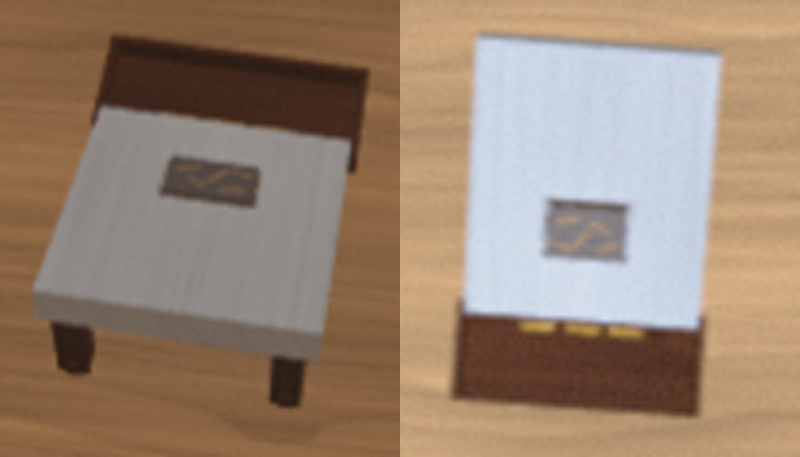

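The last picture shows the slips down in the tray behind the lower edge: slivers at (165–290,125) in the scene view and (535–625,330) in the top view. The block is seated at (585,230). The scraper stands upright back at its old place.

```bash
python3 -c "
from workcell import order
print(order.hand_in())"
```

```text
the job is handed in; nothing more can be done
None
```

I handed the job in at about 36 s of the 72 s allowed. The block was pressed flush, the three slips were wiped into the tray, and the scraper stands upright on the desk within about 2 mm of where it started; the hand-in gave no verdict.

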